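# Stack a dough cutter head with alternating tabs

## Task

Rebuild the dough cutter head: slide the tooth-rimmed cutter plate fully home on the splined hub with its tab pointing opposite to the stand's tab, then the smooth-rimmed spacer plate fully home on top of it with its tab pointing the same way as the stand's tab. The hub's splines stand at an unknown angle, so feel for them: press only gently (never more than about 25 N on the stand), turn until the plate drops in, and turn plate and hub together to bring the tab into line. Let go of everything and leave the other things on the counter where they are.

Things in the scene. Friction and masses are not known exactly. Their poses are not given: they have to be found in the camera images.
- stand: Fixed steel stand: 110 mm square base, 12 mm thick, then a round pedestal 50 mm across up to the seat. Origin at the centre of its underside; x along its own fixed tab (12 mm wide, top level with the seat, reaching 42 mm from the axis), z up. An upright splined hub stands on it.
- seat (a point): Centre of the seat on which the first plate rests, on the hub's axis, 30 mm above the counter; x along the stand's tab, z up. The hub rises from it: a core 26 mm across, 36 mm tall, then a nose tapering to 18 mm across at 45 mm. Six even ribs, 5 mm wide, 36 mm across over opposite ribs, run up the core from the seat to 26 mm above it.
- rib_top (a point): Point on the hub's axis level with the tops of its ribs, 26 mm above the seat; a fixed point of the stand, axes as the seat's (they do NOT show how far the hub is turned). A plate first drops over the nose and stops here, on the ribs, until its teeth face the gaps between them. Fit: about 1.2 mm sideways, 5 deg either way.
- hub_tip (a point): Tip of the hub's nose, 45 mm above the seat; fixed point, axes as the seat's. The hub turns about z, stiffly (0.12 N m), and stays where left. At the start its angle is unknown, and such that a plate with its tab in line will not enter; turned by some angle of 8 to 52 deg, either way, it will. A plate on the ribs turns the hub with it.
- cutter_mid (a point): Cutter plate, pointed teeth round its rim. Steel octagon 12 mm thick, 56 mm across flats, about 0.15 kg, lying flat. One tab, 12 mm wide, reaches 42 mm from the centre. Bore 38 mm across with six even inward teeth, 6.5 mm wide, leaving a 28 mm circle free; the first stand 30 deg either side of the tab. Point at its centre, 6 mm up; x towards the tab, z up. Grip across the flats facing +-y (23 mm long).
- cutter_tab (a point): Point on the cutter's tab (rim teeth: eleven, tips 33 mm from the centre, none on the gripped flats), 38 mm from the plate's centre, mid-thickness; axes as the cutter's.
- spacer_mid (a point): Spacer plate, smooth rim. Steel octagon 12 mm thick, 56 mm across flats, about 0.15 kg, lying flat. One tab, 12 mm wide, reaches 42 mm from the centre. Bore 38 mm across with six even inward teeth, 6.5 mm wide, leaving a 28 mm circle free; the first stand 30 deg either side of the tab. Point at its centre, 6 mm up; x towards the tab, z up. Grip across the flats facing +-y (23 mm long).
- spacer_tab (a point): Point on the spacer's tab, 38 mm from the plate's centre, mid-thickness; axes as the spacer's.
- pastry_ring_mid (a point): Bystander, to be left alone: steel pastry ring, 70 mm across, 35 mm tall; this point lies at about its middle.
- jam_jar_mid (a point): Bystander, to be left alone: closed amber glass jar, 66 mm across, 90 mm tall; this point lies at about its middle.
- sugar_tin_mid (a point): Bystander, to be left alone: aluminium tin with a domed top, 64 mm across, 104 mm tall; this point lies at about its middle.
- scraper_mid (a point): Bystander, to be left alone: dough scraper, 114 x 120 mm steel blade with a wooden grip, 18 mm tall; this point lies at about its middle.
- bowl_mid (a point): Bystander, to be left alone: white bowl, 110 mm across, 50 mm tall; this point lies at about its middle.
- weight_mid (a point): Bystander, to be left alone: brass balance weight with a knob, 44 mm across, 54 mm tall; this point lies at about its middle.
There are look-alikes about, which are no part of the job. What is shaped like the part that bears spacer_mid but black or yellow is not meant.

How it is judged (in metres and radians):
On the way, in this order (a step that is already met when the one before it is completed fails the run):
1. the cutter plate is home on the seat, its tab opposite to the stand's tab (horizontal distance between cutter_mid and seat below 0.004 m and z of cutter_mid in the frame of seat between 0.0035 and 0.0085 m and angle between cutter_mid's own z axis and vertical below 0.1 rad and x of cutter_tab in the frame of seat below -0.03 m and angle between the x axis of cutter_mid and the x axis of seat, either way round below 0.17 rad), for 0.2 s.
2. the spacer plate is home on the cutter, its tab the same way as the stand's tab (horizontal distance between spacer_mid and seat below 0.004 m and z of spacer_mid in the frame of seat between 0.0155 and 0.0205 m and angle between spacer_mid's own z axis and vertical below 0.1 rad and x of spacer_tab in the frame of seat above 0.03 m and angle between the x axis of spacer_mid and the x axis of seat, either way round below 0.17 rad), for 0.2 s.
At the end, for the whole second after the job is handed in: Cutter on the seat, tab opposite to the stand's tab; spacer on the cutter, tab the same way as the stand's: centres 6 and 18 mm above the seat within 2.5 mm, within 4 mm of the hub's axis, 0.10 rad of level, tabs within 0.17 rad; all let go (all of step 1 and all of step 2); the robot touches nothing.
It fails at once if more than 40 N between the stand (with its hub) and anything (contact force between stand and anything else above 40 N).
It fails at once if a bystander moved more than 30 mm (distance of any of pastry_ring_mid, jam_jar_mid, sugar_tin_mid, scraper_mid, bowl_mid, weight_mid from where it was at the start of the episode above 0.03 m).
It also fails if it takes over 70 s, if anything falls off the work surface, if the arm or the gripper's body presses on something with over 40 N, if the wrist force passes 120 N, or if a joint passes its speed limit or range.

## Robot

A 6-joint arm with a two-finger parallel gripper is mounted at the origin on the work surface. World frame = base frame: x ahead of the robot, y to its left, z up, the work surface at z = 0. Lengths are in m, angles in degrees, forces in N, time in s.
With the tool pointing down it reaches from about 0.4 to 0.825 m from the base axis. Payload 7 kg.
Tool frame: the origin (TCP) lies midway between the tips of the shut fingers; the grasp point (between the pads) lies 19 mm behind it; z points along the fingers, y is the direction in which the jaws open and shut (so a half turn about z gives the same grasp; the last joint's range is limited). The gripper opens to 88 mm and grips with 3 to 60 N. Pads are 19 mm wide; open, the fingers measure 130 mm over their backs; the gripper's body (78 mm by 193 mm) begins 47 mm behind the grasp point.
Start: joints at [-50.415, 20.546, 0.682, 0, -70.136, -16.507], TCP at [0.265, -0.621, 0.227] pointing down, gripper open.
Joint ranges: [-176.03, 176.03], [-82.01, 121.73], [-58.28, 71.71], [-173.87, 95.51], [-174.79, -0.11], [-173.66, 173.66]. Speed limits (degrees/s): [136.94, 136.94, 172.46, 180, 180, 180].

## Interface

Orientations are given as [roll, pitch, yaw] about the fixed x, y, z axes, in that order (R = Rz(yaw) Ry(pitch) Rx(roll)).
In Python, from plant import r gives the robot as it stands. The module is installed in compiled form; this text tells all that it offers.
- The arm moves only by the tool send_rows, never from a script. Its argument "motion" is a list of rows, each an object with "travel": the shift along the tool's x, y, z in m, a list of three; "spin": the turn about the tool's z in degrees. In form: [{"travel": [tx, ty, tz], "spin": spin}, ...]. A call has 1 to 5 rows; each row shifts and turns the pose as measured when the row begins, along the tool's axes as they then stand; what a row does not reach is not made up. A row lasts 1/12 s, in which the tool goes at most 41.7 mm and 7.16 degrees, less where a joint would pass 70% of its speed; a pose out of reach is approached as far as the arm can. A call is refused whole if a number of a shift passes 0.0417 or a number of a turn 7.16, either way. A call with a gripper value outside its range is refused whole. "gripper" is the gripper command: -1 is shut, 1 is fully open, values between are in proportion, set as the call begins (left out, the last holds). The fingers move at their own pace and stop on an object; "squeeze" is the grip in N (left out, the last holds). Time passes only in rows, so rows that do not move let the fingers close. It gives the time, the measured TCP pose, the force and the opening at its end, in the units of the state.
- r.get_state(): the state, without advancing time (a new reading comes with each control period).
- r.capture(name): name is "scene" or "top" or "wrist"; returns (picture, depth): 420x560x3 uint8, blue, green, red; 420x560 float32, m along the optical axis (not along the pixel's ray), 0 where there is no reading.
- r.get_calibration(name): a dict with "fov_y" (degrees; the focal length in pixels is half the picture's height over the tangent of half this angle, whatever the lens; pixels are square), "cx", "cy" (the principal point, pixels), "origin" and "orientation" of the camera in the world. Camera axes: x right, y down, z forward; pixel columns grow to the right and rows downward; lengths in m; the calibration is good to about 2 mm. A picture is of the moment at which its call begins: read the wrist's pose just before it. get_calibration takes no time and is no camera call; for the wrist camera it gives the pose at the moment of the call.
- r.close_job(): hands the job in, once; it reports no verdict.
Trained networks look in the newest picture that a camera, given by its name, has taken for a name from the list of things; names that differ only in an ending like _2 or _b are one class to them, and where a whole thing is asked for, a point or a joint stands for the part that bears it (a point fixed in the world has none). Each returns a list of dicts, best first, with "conf" (0 to 1); they miss things now and then, are a little off and sometimes report something else, mostly with a low value. They report only what shows in the picture. A call takes as long as a camera call. They do not tell look-alikes from the thing itself.
- r.boxes_of(camera, target): "at" ([x, y, z] in m, in the coordinates of the camera as it stood for that picture, good to about 4 mm: the middle of the surface that is visible of it).
- r.pinpoint(camera, target): "at" ([x, y, z] in m, in the coordinates of the camera as it stood for that picture, good to about 4 mm: a listed point, or the origin of a listed thing).
The state is a dict: "time_s": time; "joints": joint angles; "qd": joint speeds; "joint_torque": joint torques, N m; "tcp_pos": TCP position; "eef_rot": TCP orientation; "contact_force": force on the tool from outside, world axes, zero at the start; "moment": the same for the moment, N m; "gripper_width": finger opening in m.
Only numpy, scipy, OpenCV 4.12 (cv2) and the standard library are available. Lean on these libraries where they do the work, as an engineer would, in place of code of your own. Each camera call takes 0.05 s, during which the arm holds its last target. There are 200 camera calls.

## Working session

There is one attempt and no reset: what is moved stays moved. The work goes in short steps, Python scripts to look and compute and a tool call to move; the robot and the scene stay as the last step left them, time stands still between calls to the robot, and variables do not carry over. Pictures are saved under pics/ and viewed, about 8 in all and at most 12, crops included, and the job is handed in when it is done.

Besides the shell and the picture viewer there is one more tool, called after "Emit:" by a JSON object that holds its "name" and its "arguments", one argument or row to a line. send_rows: Moves the arm, as the interface text tells. Its arguments: {"type":"object","properties":{"motion":{"type":"array"},"gripper":{"type":"number"},"squeeze":{"type":"number"}},"required":["motion"]}

```bash
mkdir -p pics
cat > h.py <<'E'
import numpy as np, cv2
from plant import r
from scipy.spatial.transform import Rotation as R
def T(cal):
    o=np.array(cal["orientation"],float)
    M=o if o.shape==(3,3) else R.from_euler('xyz',o,degrees=True).as_matrix()
    return M,np.array(cal["origin"])
def w(cal,p):
    M,o=T(cal); return M@np.array(p)+o
def px(cal,P):
    M,o=T(cal); c=M.T@(np.array(P)-o); f=210/np.tan(np.radians(cal["fov_y"])/2)
    return cal["cx"]+f*c[0]/c[2],cal["cy"]+f*c[1]/c[2]
def pts(cal,d):
    f=210/np.tan(np.radians(cal["fov_y"])/2); v,u=np.mgrid[:420,:560]
    c=np.stack([(u-cal["cx"])/f*d,(v-cal["cy"])/f*d,d],-1); M,o=T(cal)
    return c@M.T+o
E
python3 - <<'E'
from h import *
s=r.get_state(); print(s)
for n in ["top","scene"]:
    cal=r.get_calibration(n); print(n,cal); im,d=r.capture(n); cv2.imwrite(f"pics/{n}0.png",im); np.savez(f"{n}0.npz",im=im,d=d)
    for t in ["cutter_mid","cutter_tab","spacer_mid","spacer_tab","seat","hub_tip","stand"]:
        print(t,[(round(x["conf"],2),np.round(w(cal,x["at"]),3).tolist(),np.round(px(cal,w(cal,x["at"]))).tolist()) for x in r.pinpoint(n,t)][:4])
E
```

```text
{'time_s': 0.0, 'joints': array([-5.04146418e+01,  2.05914819e+01,  6.32233737e-01, -2.12150156e-02,
       -7.01353912e+01, -1.65069547e+01]), 'qd': array([ 0.06299105,  0.06896151, -0.02521928,  0.05360079,  0.04900119,
       -0.11854985]), 'joint_torque': array([ 4.52547274e-04, -5.82719135e+01,  2.93052649e+01,  6.99710011e+00,
        6.86355546e-03, -1.64143175e-04]), 'tcp_pos': array([ 0.26437398, -0.62052456,  0.22560702]), 'eef_rot': array([ 1.79903594e+02, -7.77148441e-03, -1.56928815e+02]), 'contact_force': array([-0.38912927, -0.81809237, -0.04844675]), 'moment': array([-0.0066677 , -0.04888193,  0.04200399]), 'gripper_width': 0.08774169835541955}
top {'fov_y': 52.9361739176772, 'cx': 271.05006710944093, 'cy': 211.91613259059213, 'origin': array([0.38359173, 0.01625883, 1.13112471]), 'orientation': array([-171.16682614,    0.55679464,  -91.51359159])}
cutter_mid [(0.67, [0.475, 0.214, 0.007], [200.0, 245.0]), (0.4, [0.531, -0.247, 0.008], [372.0, 219.0])]
cutter_tab [(0.72, [0.44, 0.21, 0.01], [201.0, 258.0]), (0.16, [0.531, -0.246, 0.009], [372.0, 219.0])]
spacer_mid [(
[... 713 characters left out ...]
on': array([-128.88596044,    0.57159895,   67.46087768])}
cutter_mid [(0.51, [0.474, 0.215, 0.003], [319.0, 202.0]), (0.43, [0.57, -0.053, -0.003], [258.0, 241.0])]
cutter_tab [(0.62, [0.44, 0.214, 0.004], [315.0, 196.0])]
spacer_mid [(0.73, [0.612, -0.211, 0.007], [213.0, 262.0]), (0.72, [0.505, -0.338, 0.006], [164.0, 250.0]), (0.59, [0.496, -0.224, 0.006], [200.0, 238.0])]
spacer_tab [(0.81, [0.578, -0.206, 0.002], [212.0, 255.0]), (0.77, [0.497, -0.374, 0.004], [152.0, 252.0]), (0.5, [0.53, -0.245, 0.003], [196.0, 248.0])]
seat [(0.58, [0.573, -0.057, 0.031], [257.0, 234.0])]
hub_tip [(0.77, [0.574, -0.059, 0.078], [255.0, 223.0])]
stand [(0.95, [0.568, -0.055, -0.005], [257.0, 241.0])]
```

Run:
```python
import cv2
im=cv2.imread("pics/top0.png")[150:300,170:450]
cv2.imwrite("pics/c1.png",cv2.resize(im,(784,420),interpolation=cv2.INTER_CUBIC))
```

```text
(no output)
```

View pics/c1.png

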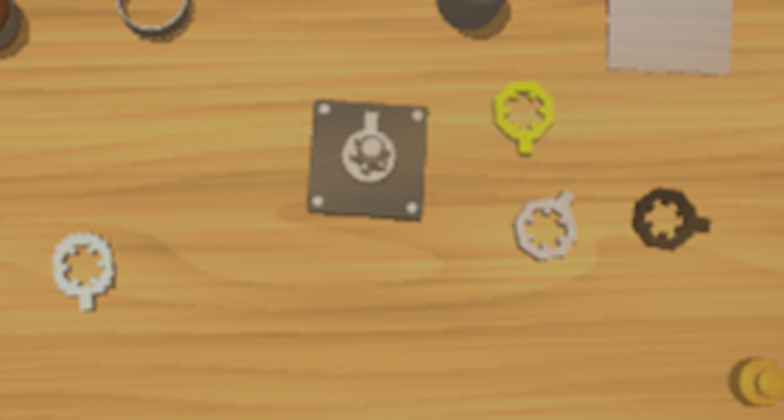

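View pics/scene0.png

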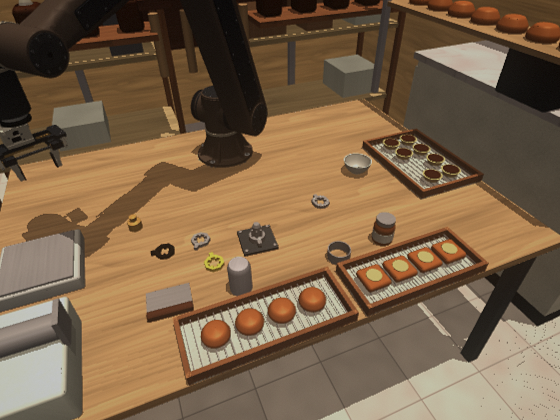

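The top picture shows the stand at (302,205) with its tab up, towards +x. The toothed, light cutter is at (200,245) with its tab down. There are three smooth plates: yellow (356,190), light steel (363,232) and black (407,229). Steel at (363,232) is the spacer, because black and yellow are excluded. The scene view agrees: (319,202) is the cutter and (200,238) the spacer.

```bash
cat >> h.py <<'E'
def plan(p,yaw,n=None,step=.04):
    s=r.get_state(); q=np.array(s["tcp_pos"]); y=s["eef_rot"][2]; p=np.array(p)
    dy=(yaw-y+180)%360-180
    if n is None: n=max(1,int(np.ceil(max(np.linalg.norm(p-q)/step,abs(dy)/7))))
    rows=[]
    for i in range(n):
        a=np.radians(y+dy*i/n); d=(p-q)/n
        rows.append('{"travel":[%.4f,%.4f,%.4f],"spin":%.2f}'%(d[0]*np.cos(a)+d[1]*np.sin(a),d[0]*np.sin(a)-d[1]*np.cos(a),-d[2],-dy/n))
    for i in range(0,n,5): print("["+",".join(rows[i:i+5])+"]")
E
python3 - <<'E'
from h import *
c=r.get_calibration("wrist"); s=r.get_state(); M=R.from_euler('xyz',s["eef_rot"],degrees=True).as_matrix()
print(M.T@(c["origin"]-s["tcp_pos"]), c["fov_y"], (M.T@T(c)[0]).round(3))
plan([.475,.214,.2],-174)
E
```

```text
[ 0.08545009  0.0004508  -0.15813973] 66.7909956195385 [[-0.    -0.95  -0.311]
 [ 1.     0.    -0.001]
 [ 0.001 -0.311  0.95 ]]
[{"travel":[-0.0237,0.0312,0.0012],"spin":0.78},{"travel":[-0.0233,0.0315,0.0012],"spin":0.78},{"travel":[-0.0228,0.0318,0.0012],"spin":0.78},{"travel":[-0.0224,0.0321,0.0012],"spin":0.78},{"travel":[-0.0220,0.0324,0.0012],"spin":0.78}]
[{"travel":[-0.0215,0.0327,0.0012],"spin":0.78},{"travel":[-0.0211,0.0330,0.0012],"spin":0.78},{"travel":[-0.0206,0.0333,0.0012],"spin":0.78},{"travel":[-0.0202,0.0335,0.0012],"spin":0.78},{"travel":[-0.0197,0.0338,0.0012],"spin":0.78}]
[{"travel":[-0.0193,0.0341,0.0012],"spin":0.78},{"travel":[-0.0188,0.0343,0.0012],"spin":0.78},{"travel":[-0.0183,0.0346,0.0012],"spin":0.78},{"travel":[-0.0178,0.0348,0.0012],"spin":0.78},{"travel":[-0.0174,0.0351,0.0012],"spin":0.78}]
[{"travel":[-0.0169,0.0353,0.0012],"spin":0.78},{"travel":[-0.0164,0.0355,0.0012],"spin":0.78},{"travel":[-0.0159,0.0357,0.0012],"spin":0.78},{"travel":[-0.0155,0.0360,0.0012],"spin":0.78},{"travel":[-0.0150,0.0362,0.0012],"spin":0.78}]
[{"travel":[-0.0145,0.0364,0.0012],"spin":0.78},{"travel":[-0.0140,0.0366,0.0012],"spin":0.78}]
```

Run:
```python
from h import *
plan([.52,-.058,.24],-177)
```

```text
[{"travel":[-0.0285,0.0261,-0.0008],"spin":1.25},{"travel":[-0.0279,0.0267,-0.0008],"spin":1.25},{"travel":[-0.0273,0.0273,-0.0008],"spin":1.25},{"travel":[-0.0267,0.0279,-0.0008],"spin":1.25},{"travel":[-0.0261,0.0285,-0.0008],"spin":1.25}]
[{"travel":[-0.0255,0.0291,-0.0008],"spin":1.25},{"travel":[-0.0248,0.0296,-0.0008],"spin":1.25},{"travel":[-0.0242,0.0302,-0.0008],"spin":1.25},{"travel":[-0.0235,0.0307,-0.0008],"spin":1.25},{"travel":[-0.0228,0.0312,-0.0008],"spin":1.25}]
[{"travel":[-0.0221,0.0317,-0.0008],"spin":1.25},{"travel":[-0.0214,0.0322,-0.0008],"spin":1.25},{"travel":[-0.0207,0.0326,-0.0008],"spin":1.25},{"travel":[-0.0200,0.0331,-0.0008],"spin":1.25},{"travel":[-0.0193,0.0335,-0.0008],"spin":1.25}]
[{"travel":[-0.0185,0.0339,-0.0008],"spin":1.25}]
```

Emit:
{"name": "send_rows", "arguments": {
  "motion": [
    {"travel": [-0.0285,0.0261,-0.001],"spin": 1.25},
    {"travel": [-0.028,0.0267,-0.001],"spin": 1.25},
    {"travel": [-0.0273,0.0273,-0.001],"spin": 1.25},
    {"travel": [-0.0267,0.028,-0.001],"spin": 1.25},
    {"travel": [-0.026,0.0285,-0.001],"spin": 1.25}
  ],
  "gripper": 1
}}

```text
time_s: 1.22
tcp_pos: [0.3434, -0.4451, 0.2284]
eef_rot: [179.9, -0.2, -164.0]
contact_force: [2.0, 0.1, -0.4]
gripper_width: 0.0872
```

Emit:
{"name": "send_rows", "arguments": {
  "motion": [
    {"travel": [-0.0255,0.029,-0.001],"spin": 1.25},
    {"travel": [-0.025,0.0296,-0.001],"spin": 1.25},
    {"travel": [-0.0242,0.03,-0.001],"spin": 1.25},
    {"travel": [-0.0235,0.0307,-0.001],"spin": 1.25},
    {"travel": [-0.0228,0.031,-0.001],"spin": 1.25}
  ]
}}

```text
time_s: 1.63
tcp_pos: [0.4283, -0.2622, 0.2348]
eef_rot: [180.0, -0.0, -170.6]
contact_force: [0.9, -0.5, 0.5]
gripper_width: 0.0879
```

Emit:
{"name": "send_rows", "arguments": {
  "motion": [
    {"travel": [-0.022,0.0317,-0.001],"spin": 1.25},
    {"travel": [-0.0214,0.032,-0.001],"spin": 1.25},
    {"travel": [-0.0207,0.0326,-0.001],"spin": 1.25},
    {"travel": [-0.02,0.033,-0.001],"spin": 1.25},
    {"travel": [-0.0193,0.0335,-0.001],"spin": 1.25}
  ]
}}

```text
time_s: 2.05
tcp_pos: [0.5141, -0.0784, 0.2429]
eef_rot: [-180.0, 0.3, -177.1]
contact_force: [1.0, -0.8, -0.7]
gripper_width: 0.0876
```

Emit:
{"name": "send_rows", "arguments": {
  "motion": [
    {"travel": [-0.0185,0.034,-0.001],"spin": 1.25},
    {"travel": [0,0,0],"spin": 0},
    {"travel": [0,0,0],"spin": 0}
  ]
}}

```text
time_s: 2.3
tcp_pos: [0.5345, -0.0349, 0.2448]
eef_rot: [180.0, 0.5, -178.1]
contact_force: [-1.0, -0.0, -0.4]
gripper_width: 0.0877
```

Run:
```python
from h import *
s=r.get_state(); print(s["time_s"],s["tcp_pos"],s["eef_rot"])
cal=r.get_calibration("wrist"); im,d=r.capture("wrist"); np.savez("w1.npz",im=im,d=d,**{k:v for k,v in cal.items()})
for t in ["seat","rib_top","hub_tip","stand"]:
    print(t,[(round(x["conf"],2),np.round(w(cal,x["at"]),4).tolist(),np.round(px(cal,w(cal,x["at"]))).tolist()) for x in r.pinpoint("wrist",t)][:4])
P=pts(cal,d)
# base square: points at z~0.012 near
m=(abs(P[...,2]-.012)<.005)&(np.hypot(P[...,0]-.57,P[...,1]+.058)<.09)
q=P[m][:,:2].astype(np.float32); print("base rect",cv2.minAreaRect(q),len(q), np.median(P[m][:,2]))
m=(abs(P[...,2]-.030)<.004)&(np.hypot(P[...,0]-.57,P[...,1]+.058)<.05)
q=P[m]; print(q.mean(0)); 
c=cv2.minAreaRect(q[:,:2].astype(np.float32)); print("seat",c)
u,v=map(int,px(cal,[.575,-.058,.04])); print(u,v)
cv2.imwrite("pics/w1.png",cv2.resize(im[max(0,v-90):v+90,max(0,u-100):u+100],None,fx=3.3,fy=3.3,interpolation=cv2.INTER_CUBIC))
```

```text
2.3 [ 0.53449926 -0.03485038  0.24478672] [ 179.95565018    0.4729278  -178.13696088]
seat [(0.85, [0.5709, -0.0585, 0.0301], [260.0, 210.0])]
rib_top [(0.8, [0.5734, -0.0563, 0.0573], [261.0, 219.0])]
hub_tip [(0.77, [0.5697, -0.0611, 0.0756], [255.0, 222.0])]
stand [(0.64, [0.5717, -0.0578, -0.0014], [262.0, 203.0])]
base rect ((0.5690749883651733, -0.05861855670809746), (0.11009957641363144, 0.11009765416383743), 84.16973114013672) 5539 0.011890816411598615
[ 0.56713213 -0.05761567  0.02993785]
seat ((0.5756639838218689, -0.05599108338356018), (0.06363910436630249, 0.049716852605342865), 22.260433197021484)
260 215
```

View pics/w1.png

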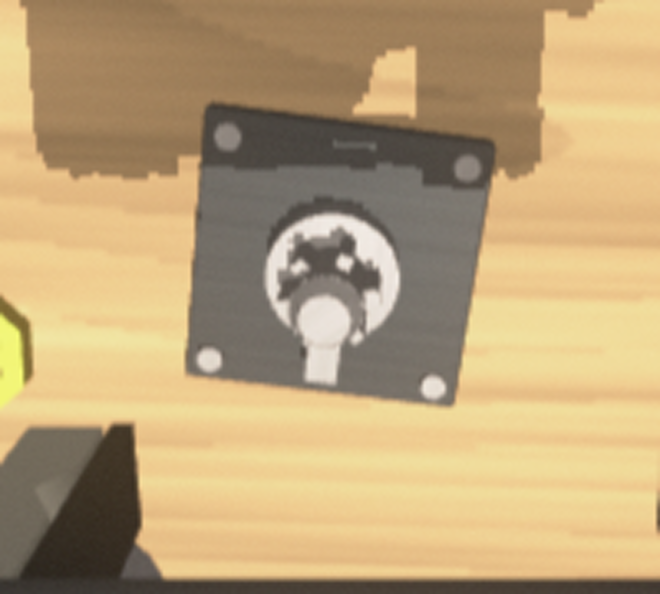

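The crop shows the stand with its centre near (330,270) and its tab down at (320,365). The base square gives a tab yaw of about -5.8°. The rib tops show as white squares at (299,268), (345,262) and (357,338), so I'll read their angle from depth.

Run:
```python
from h import *
f=dict(np.load("w1.npz")); cal={k:f[k] for k in["fov_y","cx","cy","origin","orientation"]}
P=pts(cal,f["d"]); c=np.array([.5691,-.0586])
D=P[...,:2]-c; rr=np.hypot(D[...,0],D[...,1]); z=P[...,2]
m=(abs(z-.056)<.002)&(rr<.0215)&(rr>.0135)
a=np.degrees(np.arctan2(D[...,1],D[...,0]))[m]; print(m.sum(),np.sort(a.round()).tolist())
ph=np.angle(np.exp(6j*np.radians(a)).mean(),deg=True)/6; print("rib phase mod 60",ph,abs(np.exp(6j*np.radians(a)).mean()))
m=(abs(z-.030)<.002)&(rr<.05); q=D[m]; t=q[rr[m]>.028]; print("tab yaw",np.degrees(np.arctan2(*t.mean(0)[::-1])),len(t))
tip=P[(z>.073)&(rr<.02)]; print("tip",tip.mean(0),len(tip),tip[:,:2].max(0),tip[:,:2].min(0))
plan([.475,.214,.2],-174)
```

```text
85 [-150.0, -149.0, -149.0, -148.0, -146.0, -145.0, -144.0, -143.0, -143.0, -141.0, -141.0, -139.0, -138.0, -138.0, -135.0, -134.0, -134.0, -134.0, -132.0, -91.0, -89.0, -89.0, -89.0, -85.0, -85.0, -84.0, -82.0, -82.0, -79.0, -77.0, -77.0, -77.0, -73.0, -73.0, -73.0, -26.0, -22.0, -18.0, -14.0, 31.0, 31.0, 36.0, 37.0, 39.0, 41.0, 43.0, 44.0, 46.0, 46.0, 89.0, 89.0, 90.0, 93.0, 93.0, 93.0, 95.0, 97.0, 98.0, 99.0, 101.0, 102.0, 102.0, 103.0, 104.0, 105.0, 106.0, 107.0, 108.0, 150.0, 152.0, 152.0, 154.0, 156.0, 156.0, 158.0, 158.0, 160.0, 160.0, 161.0, 162.0, 163.0, 165.0, 166.0, 166.0, 167.0]
rib phase mod 60 -21.119791343254533 0.8337229839108055
tab yaw -5.542105644267128 98
tip [ 0.56862011 -0.0583819   0.07478016] 223 [ 0.57886418 -0.04854351] [ 0.55903255 -0.06832603]
[{"travel":[0.0073,0.0362,0.0064],"spin":-0.62},{"travel":[0.0069,0.0362,0.0064],"spin":-0.62},{"travel":[0.0065,0.0363,0.0064],"spin":-0.62},{"travel":[0.0062,0.0364,0.0064],"spin":-0.62},{"travel":[0.0058,0.0365,0.0064],"spin":-0.62}]
[{"travel":[0.0054,0.0365,0.0064],"spin":-0.62},{"travel":[0.0050,0.0366,0.0064],"spin":-0.62}]
```

Emit:
{"name": "send_rows", "arguments": {
  "motion": [
    {"travel": [0.0073,0.0362,0.005],"spin": -0.6},
    {"travel": [0.007,0.0362,0.005],"spin": -0.6},
    {"travel": [0.0065,0.0363,0.005],"spin": -0.6},
    {"travel": [0.006,0.0364,0.005],"spin": -0.6},
    {"travel": [0.0058,0.0365,0.005],"spin": -0.6}
  ]
}}

```text
time_s: 2.97
tcp_pos: [0.4929, 0.1362, 0.2204]
eef_rot: [-180.0, 0.7, -176.4]
contact_force: [1.2, -0.1, -0.3]
gripper_width: 0.0878
```

Emit:
{"name": "send_rows", "arguments": {
  "motion": [
    {"travel": [0.0054,0.0365,0.01],"spin": -0.6},
    {"travel": [0.005,0.0366,0.01],"spin": -0.6},
    {"travel": [0,0,0],"spin": 0},
    {"travel": [0,0,0],"spin": 0}
  ]
}}

```text
time_s: 3.3
tcp_pos: [0.4759, 0.2128, 0.1998]
eef_rot: [179.9, 0.8, -175.2]
contact_force: [0.3, -1.7, 0.4]
gripper_width: 0.0875
```

```bash
cat >> h.py <<'E'
def plate(name,tag,guess,zr=(.008,.02),crop=True):
    s=r.get_state(); cal=r.get_calibration("wrist"); im,d=r.capture("wrist"); P=pts(cal,d)
    for t in [name+"_mid",name+"_tab"]:
        print(t,[(round(x["conf"],2),np.round(w(cal,x["at"]),4).tolist()) for x in r.pinpoint("wrist",t)][:4])
    D=P[...,:2]-guess; z=P[...,2]; m=(z>zr[0])&(z<zr[1])&(np.hypot(D[...,0],D[...,1])<.055)
    q=P[m]; print("z",np.median(q[:,2]),len(q))
    # fit centre: 38 mm bore template; by optimising overlap of octagon annulus+tab
    from scipy.optimize import minimize
    xy=q[:,:2]
    def cost(p,pen=True):
        c,s_=np.cos(p[2]),np.sin(p[2]); X=(xy[:,0]-p[0])*c+(xy[:,1]-p[1])*s_; Y=-(xy[:,0]-p[0])*s_+(xy[:,1]-p[1])*c
        a=np.arctan2(Y,X); a8=(a+np.pi/8)%(np.pi/4)-np.pi/8; o=np.hypot(X,Y)*np.cos(a8)
        out=np.maximum(o-.028,0); tab=np.maximum(np.maximum(X-.042,0),np.maximum(abs(Y)-.006,0)); tab=np.where(X>.02,tab,1)
        h=np.hypot(X,Y); a6=(a)%(np.pi/3)-np.pi/6; tl=abs(h*np.sin(a6)); inn=np.maximum(np.where(tl<.00325,.014,.019)-h,0)
        return (np.minimum(np.minimum(out,tab)+inn,.004)**2).sum()*1e6
    best=min((minimize(cost,[guess[0]+dx,guess[1]+dy,a0],method="Nelder-Mead",options=dict(initial_simplex=[[guess[0]+dx,guess[1]+dy,a0],[guess[0]+dx+.005,guess[1]+dy,a0],[guess[0]+dx,guess[1]+dy+.005,a0],[guess[0]+dx,guess[1]+dy,a0+.2]])) for a0 in np.radians(np.arange(0,360,30)) for dx in(0,) for dy in(0,)),key=lambda b:b.fun)
    print("fit",best.x[:2].round(4),np.degrees(best.x[2])%360,best.fun/len(q))
    u,v=map(int,px(cal,[*guess,.01]))
    if crop: cv2.imwrite(f"pics/{tag}.png",cv2.resize(im[max(0,v-90):v+90,max(0,u-110):u+110],None,fx=3,fy=3,interpolation=cv2.INTER_CUBIC))
    return best.x
E
python3 - <<'E'
from h import *
s=r.get_state(); print(s["time_s"],s["tcp_pos"],s["eef_rot"])
p=plate("cutter","cut1",[.474,.2145])
E
```

```text
3.3 [0.47588099 0.21278545 0.19984039] [ 179.92970376    0.76034058 -175.16180998]
cutter_mid [(0.61, [0.4757, 0.213, 0.0017])]
cutter_tab [(0.91, [0.4404, 0.2082, 0.0052]), (0.56, [0.5696, -0.0585, -0.0004])]
z 0.011823952699740847 1638
fit [0.4742 0.2157] 185.4357070455055 0.45900907166546756
```

View pics/cut1.png

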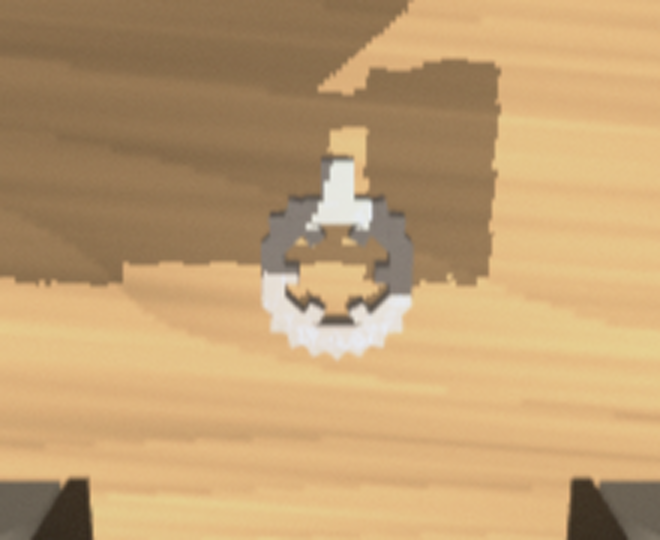

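The crop shows the toothed rim around (337,270) with the tab up at (338,175). This is the cutter, at (0.474, 0.2155) with yaw about -174.6°. I'm descending to grip it.

Emit:
{"name": "send_rows", "arguments": {
  "motion": [
    {"travel": [0.0012,0.0023,0.035],"spin": 0},
    {"travel": [0,0,0.04],"spin": 0},
    {"travel": [0,0,0.04],"spin": 0},
    {"travel": [0,0,0.03],"spin": 0},
    {"travel": [0,0,0.015],"spin": 0}
  ]
}}

```text
time_s: 3.87
tcp_pos: [0.4859, 0.2116, 0.044]
eef_rot: [179.3, 1.7, -175.9]
contact_force: [0.4, -0.3, 0.4]
gripper_width: 0.0877
```

Emit:
{"name": "send_rows", "arguments": {
  "motion": [
    {"travel": [0,0,0],"spin": 0},
    {"travel": [0,0,0],"spin": 0}
  ]
}}

```text
time_s: 4.03
tcp_pos: [0.4851, 0.2072, 0.0409]
eef_rot: [179.5, 1.4, -176.1]
contact_force: [0.4, 0.4, -0.2]
gripper_width: 0.0873
```

Emit:
{"name": "send_rows", "arguments": {
  "motion": [
    {"travel": [0.005,0.0045,0.006],"spin": -0.8},
    {"travel": [0.005,0.0045,0.006],"spin": -0.7},
    {"travel": [0,0,0.006],"spin": 0},
    {"travel": [0,0,0.003],"spin": 0},
    {"travel": [0,0,0],"spin": 0}
  ]
}}

```text
time_s: 4.45
tcp_pos: [0.4772, 0.2172, 0.0231]
eef_rot: [179.2, 1.9, -174.6]
contact_force: [-0.3, -0.1, 0.0]
gripper_width: 0.0874
```

Emit:
{"name": "send_rows", "arguments": {
  "motion": [
    {"travel": [0.003,-0.0015,0.005],"spin": 0},
    {"travel": [0.001,0,0.005],"spin": 0},
    {"travel": [0,0,0.005],"spin": 0},
    {"travel": [0,0,0.004],"spin": 0},
    {"travel": [0,0,0],"spin": 0}
  ]
}}

```text
time_s: 4.87
tcp_pos: [0.4741, 0.2166, 0.0032]
eef_rot: [179.2, 2.0, -174.5]
contact_force: [-0.7, -0.4, 0.9]
gripper_width: 0.0878
```

Emit:
{"name": "send_rows", "arguments": {
  "motion": [
    {"travel": [0,0,0],"spin": 0},
    {"travel": [0,0,0],"spin": 0},
    {"travel": [0,0,0],"spin": 0},
    {"travel": [0,0,0],"spin": 0},
    {"travel": [0,0,0],"spin": 0}
  ],
  "gripper": -1,
  "squeeze": 30
}}

```text
time_s: 5.28
tcp_pos: [0.4743, 0.2165, 0.0028]
eef_rot: [179.2, 1.9, -174.5]
contact_force: [0.5, 0.5, 0.2]
gripper_width: 0.0601
```

Emit:
{"name": "send_rows", "arguments": {
  "motion": [
    {"travel": [0,0,-0.01],"spin": 0},
    {"travel": [0,0,-0.03],"spin": 0},
    {"travel": [0,0,-0.04],"spin": 0},
    {"travel": [0,0,-0.03],"spin": 0},
    {"travel": [0,0,0],"spin": 0}
  ]
}}

```text
time_s: 5.7
tcp_pos: [0.469, 0.2125, 0.1175]
eef_rot: [179.5, 1.6, -174.6]
contact_force: [0.4, -0.2, -0.5]
gripper_width: 0.0553
```

Run:
```python
from h import *
s=r.get_state(); print(s["time_s"],s["tcp_pos"],s["eef_rot"])
plan([.5689,-.0585,.125],158.9,step=.03)
```

```text
5.7 [0.46896363 0.2125499  0.11748946] [ 179.46825172    1.63566093 -174.55525792]
[{"travel":[-0.0074,-0.0279,-0.0008],"spin":2.65},{"travel":[-0.0087,-0.0276,-0.0008],"spin":2.65},{"travel":[-0.0099,-0.0271,-0.0008],"spin":2.65},{"travel":[-0.0112,-0.0266,-0.0008],"spin":2.65},{"travel":[-0.0124,-0.0261,-0.0008],"spin":2.65}]
[{"travel":[-0.0136,-0.0255,-0.0008],"spin":2.65},{"travel":[-0.0148,-0.0248,-0.0008],"spin":2.65},{"travel":[-0.0159,-0.0241,-0.0008],"spin":2.65},{"travel":[-0.0170,-0.0234,-0.0008],"spin":2.65},{"travel":[-0.0181,-0.0226,-0.0008],"spin":2.65}]
```

Emit:
{"name": "send_rows", "arguments": {
  "motion": [
    {"travel": [-0.0074,-0.028,-0.001],"spin": 2.65},
    {"travel": [-0.0087,-0.0276,-0.001],"spin": 2.65},
    {"travel": [-0.01,-0.027,-0.001],"spin": 2.65},
    {"travel": [-0.011,-0.0266,-0.001],"spin": 2.65},
    {"travel": [-0.0124,-0.026,-0.001],"spin": 2.65}
  ]
}}

```text
time_s: 6.12
tcp_pos: [0.5204, 0.0783, 0.129]
eef_rot: [178.6, 1.9, 172.2]
contact_force: [1.4, -0.1, -2.2]
gripper_width: 0.0556
```

Emit:
{"name": "send_rows", "arguments": {
  "motion": [
    {"travel": [-0.0136,-0.0255,-0.001],"spin": 2.65},
    {"travel": [-0.015,-0.025,-0.001],"spin": 2.65},
    {"travel": [-0.016,-0.024,-0.001],"spin": 2.65},
    {"travel": [-0.013,-0.018,-0.001],"spin": 2.65},
    {"travel": [0,0,0],"spin": 0}
  ]
}}

```text
time_s: 6.53
tcp_pos: [0.5587, -0.0334, 0.1348]
eef_rot: [178.1, 1.6, 160.7]
contact_force: [0.5, -0.0, -0.7]
gripper_width: 0.0552
```

Run:
```python
from h import *
s=r.get_state(); print(s["time_s"],s["tcp_pos"],s["eef_rot"])
plan([.5689,-.0585,.125],158.9,step=.012)
cal=r.get_calibration("wrist"); im,d=r.capture("wrist"); P=pts(cal,d); print(px(cal,s["tcp_pos"]))
cv2.imwrite("pics/w2.png",im)
```

```text
6.5333 [ 0.55872724 -0.03336872  0.13475516] [178.14926733   1.63744215 160.74715347]
[{"travel":[-0.0060,-0.0068,0.0033],"spin":0.62},{"travel":[-0.0060,-0.0067,0.0033],"spin":0.62},{"travel":[-0.0061,-0.0067,0.0033],"spin":0.62}]
(np.float64(280.9863173198822), np.float64(269.7296802095579))
```

View pics/w2.png

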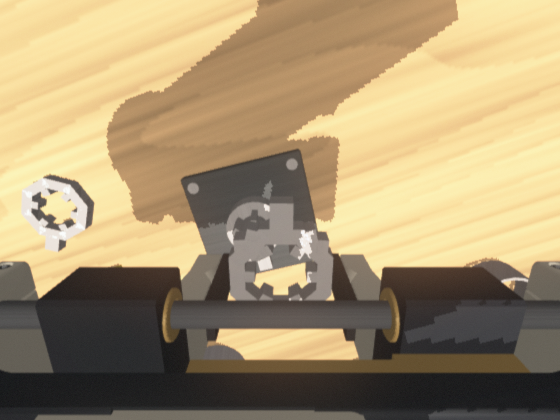

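The picture shows the cutter held at (281,265) with its tab at (281,215), above the stand. I'm moving it over the hub.

Emit:
{"name": "send_rows", "arguments": {
  "motion": [
    {"travel": [-0.006,-0.0068,0.007],"spin": 0.6},
    {"travel": [-0.006,-0.0067,0.007],"spin": 0.6},
    {"travel": [-0.006,-0.0067,0.007],"spin": 0.6},
    {"travel": [0,0,0.005],"spin": 0},
    {"travel": [0,0,0],"spin": 0}
  ]
}}

```text
time_s: 7.0
tcp_pos: [0.569, -0.0578, 0.1062]
eef_rot: [178.1, 1.5, 159.0]
contact_force: [-0.8, 0.8, -1.1]
gripper_width: 0.0553
```

Run:
```python
from h import *
s=r.get_state(); print(s["time_s"],s["tcp_pos"],s["eef_rot"],s["contact_force"])
plan([.5689,-.0585,.082],158.9,step=.008)
```

```text
7.0 [ 0.56895825 -0.0578028   0.10617661] [178.05095382   1.51687036 159.0044652 ] [-0.77855578  0.79492005 -1.14036922]
[{"travel":[-0.0000,-0.0002,0.0060],"spin":0.03},{"travel":[-0.0000,-0.0002,0.0060],"spin":0.03},{"travel":[-0.0000,-0.0002,0.0060],"spin":0.03},{"travel":[-0.0000,-0.0002,0.0060],"spin":0.03}]
```

```bash
cat >> h.py <<'E'
def plan(p,yaw,n=None,step=.04):
    s=r.get_state(); q=np.array(s["tcp_pos"]); e=s["eef_rot"]; p=np.array(p)
    dy=(yaw-e[2]+180)%360-180; d=p-q
    if n is None: n=max(1,int(np.ceil(max(np.linalg.norm(d)/step,abs(dy)/7))))
    M0=R.from_euler('xyz',e,degrees=True); rows=[]
    for i in range(n):
        v=(M0*R.from_euler('z',-dy*i/n,degrees=True)).inv().apply(d/n)
        rows.append('{"travel":[%.4f,%.4f,%.4f],"spin":%.2f}'%(*v,-dy/n))
    print("t",s["time_s"],"pos",q.round(4),"rot",np.round(e,1),"F",np.round(s["contact_force"],1),"w",round(s["gripper_width"],4))
    for i in range(0,n,5): print("["+",".join(rows[i:i+5])+"]")
E
python3 - <<'E'
from h import *
plan([.5689,-.0585,.066],158.9,step=.009)
E
```

```text
t 7.0 pos [ 0.569  -0.0578  0.1062] rot [178.1   1.5 159. ] F [-0.8  0.8 -1.1] w 0.0553
[{"travel":[0.0002,-0.0004,0.0080],"spin":0.02},{"travel":[0.0002,-0.0004,0.0080],"spin":0.02},{"travel":[0.0002,-0.0004,0.0080],"spin":0.02},{"travel":[0.0002,-0.0004,0.0080],"spin":0.02},{"travel":[0.0002,-0.0004,0.0080],"spin":0.02}]
```

Emit:
{"name": "send_rows", "arguments": {
  "motion": [
    {"travel": [0.0002,-0.0004,0.006],"spin": 0},
    {"travel": [0.0002,-0.0004,0.006],"spin": 0},
    {"travel": [0.0002,-0.0004,0.006],"spin": 0},
    {"travel": [0.0002,-0.0004,0.006],"spin": 0},
    {"travel": [0.0002,-0.0004,0.006],"spin": 0}
  ]
}}

```text
time_s: 7.42
tcp_pos: [0.5685, -0.0574, 0.0736]
eef_rot: [178.0, 1.5, 159.1]
contact_force: [0.3, 0.5, -2.2]
gripper_width: 0.0552
```

Emit:
{"name": "send_rows", "arguments": {
  "motion": [
    {"travel": [0.0001,-0.0002,0.004],"spin": 0},
    {"travel": [0,0,0],"spin": 0}
  ]
}}

```text
time_s: 7.58
tcp_pos: [0.5675, -0.0572, 0.0674]
eef_rot: [178.1, 1.4, 159.2]
contact_force: [-1.2, -0.1, -1.4]
gripper_width: 0.0557
```

Run:
```python
from h import *
plan([.5689,-.0585,.055],158.9,step=.003)
```

```text
t 7.5833 pos [ 0.5675 -0.0572  0.0674] rot [178.1   1.4 159.2] F [-1.2 -0.1 -1.4] w 0.0557
[{"travel":[-0.0003,-0.0002,0.0025],"spin":0.05},{"travel":[-0.0003,-0.0002,0.0025],"spin":0.05},{"travel":[-0.0003,-0.0002,0.0025],"spin":0.05},{"travel":[-0.0003,-0.0002,0.0025],"spin":0.05},{"travel":[-0.0003,-0.0002,0.0025],"spin":0.05}]
```

Emit:
{"name": "send_rows", "arguments": {
  "motion": [
    {"travel": [-0.0012,-0.001,0.001],"spin": 0.1},
    {"travel": [-0.0004,-0.0004,0.001],"spin": 0.1},
    {"travel": [0,0,0.002],"spin": 0},
    {"travel": [0,0,0],"spin": 0}
  ]
}}

```text
time_s: 7.92
tcp_pos: [0.569, -0.0591, 0.0632]
eef_rot: [178.1, 1.4, 159.0]
contact_force: [-0.4, 0.8, -0.8]
gripper_width: 0.0555
```

Run:
```python
from h import *
plan([.5689,-.0585,.055],158.9,step=.002)
```

```text
t 7.9167 pos [ 0.569  -0.0591  0.0632] rot [178.1   1.4 159. ] F [-0.4  0.8 -0.8] w 0.0555
[{"travel":[0.0001,0.0000,0.0016],"spin":0.01},{"travel":[0.0001,0.0000,0.0016],"spin":0.01},{"travel":[0.0001,0.0000,0.0016],"spin":0.01},{"travel":[0.0001,0.0000,0.0016],"spin":0.01},{"travel":[0.0001,0.0000,0.0016],"spin":0.01}]
```

Emit:
{"name": "send_rows", "arguments": {
  "motion": [
    {"travel": [0,0.0001,0.0015],"spin": 0},
    {"travel": [0,0,0.0015],"spin": 0},
    {"travel": [0,0,0.0015],"spin": 0},
    {"travel": [0,0,0.0015],"spin": 0}
  ]
}}

```text
time_s: 8.25
tcp_pos: [0.5695, -0.0586, 0.0576]
eef_rot: [178.0, 1.5, 159.0]
contact_force: [-0.3, 1.0, -1.5]
gripper_width: 0.0554
```

Emit:
{"name": "send_rows", "arguments": {
  "motion": [
    {"travel": [0,0,0.0015],"spin": 0},
    {"travel": [0,0,0.0015],"spin": 0},
    {"travel": [0,0,0.0015],"spin": 0}
  ]
}}

```text
time_s: 8.5
tcp_pos: [0.5697, -0.0584, 0.0527]
eef_rot: [178.0, 1.5, 159.0]
contact_force: [0.5, 1.3, -1.2]
gripper_width: 0.0552
```

It has passed the rib tops (TCP 0.0527) with no contact force, so the splines are engaged. I'll continue down gently.

Emit:
{"name": "send_rows", "arguments": {
  "motion": [
    {"travel": [0.0004,-0.0003,0.0025],"spin": 0},
    {"travel": [0.0003,-0.0003,0.0025],"spin": 0},
    {"travel": [0.0001,-0.0001,0.0025],"spin": 0},
    {"travel": [0.0001,-0.0001,0.0025],"spin": 0}
  ]
}}

```text
time_s: 8.83
tcp_pos: [0.5693, -0.0587, 0.0418]
eef_rot: [178.0, 1.5, 159.0]
contact_force: [-0.5, 0.8, -0.6]
gripper_width: 0.0554
```

Emit:
{"name": "send_rows", "arguments": {
  "motion": [
    {"travel": [0.0001,-0.0001,0.002],"spin": 0},
    {"travel": [0.0001,-0.0001,0.002],"spin": 0},
    {"travel": [0,0,0.001],"spin": 0}
  ]
}}

```text
time_s: 9.08
tcp_pos: [0.5693, -0.0588, 0.0371]
eef_rot: [178.1, 1.5, 159.0]
contact_force: [-7.3, 4.0, 22.6]
gripper_width: 0.0552
```

Emit:
{"name": "send_rows", "arguments": {
  "motion": [
    {"travel": [0,0,-0.0012],"spin": 0},
    {"travel": [0,0,0],"spin": 0}
  ]
}}

```text
time_s: 9.25
tcp_pos: [0.5693, -0.0588, 0.0388]
eef_rot: [178.1, 1.5, 159.0]
contact_force: [-0.6, 1.0, -1.9]
gripper_width: 0.0555
```

Emit:
{"name": "send_rows", "arguments": {
  "motion": [
    {"travel": [0,0,0],"spin": -3},
    {"travel": [0,0,0],"spin": -3},
    {"travel": [0,0,0],"spin": -3},
    {"travel": [0,0,0],"spin": -3},
    {"travel": [0,0,0],"spin": -3}
  ]
}}

```text
time_s: 9.67
tcp_pos: [0.5686, -0.0583, 0.0382]
eef_rot: [178.5, 2.0, 174.5]
contact_force: [-0.6, -1.6, 1.2]
gripper_width: 0.0556
```

Emit:
{"name": "send_rows", "arguments": {
  "motion": [
    {"travel": [0,0,0],"spin": 0},
    {"travel": [0,0,0],"spin": 0}
  ]
}}

```text
time_s: 9.83
tcp_pos: [0.5686, -0.0583, 0.0381]
eef_rot: [178.5, 2.0, 174.5]
contact_force: [-1.4, 0.5, 0.0]
gripper_width: 0.0554
```

Emit:
{"name": "send_rows", "arguments": {
  "motion": [
    {"travel": [0,0,0],"spin": -2},
    {"travel": [0,0,0],"spin": -2},
    {"travel": [0,0,0],"spin": 0},
    {"travel": [0,0,0],"spin": 2},
    {"travel": [0,0,0],"spin": 2}
  ]
}}

```text
time_s: 10.25
tcp_pos: [0.5687, -0.0585, 0.0378]
eef_rot: [178.5, 2.0, 174.0]
contact_force: [-0.1, -1.1, -1.9]
gripper_width: 0.0553
```

Emit:
{"name": "send_rows", "arguments": {
  "motion": [
    {"travel": [0,0,0.0008],"spin": 0},
    {"travel": [0,0,0],"spin": 0}
  ]
}}

```text
time_s: 10.42
tcp_pos: [0.5689, -0.0584, 0.0373]
eef_rot: [178.5, 2.0, 173.8]
contact_force: [-2.2, 0.4, 1.7]
gripper_width: 0.0552
```

Emit:
{"name": "send_rows", "arguments": {
  "motion": [
    {"travel": [0,0,0],"spin": 0},
    {"travel": [0,0,0],"spin": 0},
    {"travel": [0,0,0],"spin": 0},
    {"travel": [0,0,0],"spin": 0},
    {"travel": [0,0,0],"spin": 0}
  ],
  "gripper": 1
}}

```text
time_s: 10.83
tcp_pos: [0.5697, -0.0584, 0.0371]
eef_rot: [178.5, 2.0, 173.7]
contact_force: [-0.2, -0.3, 0.2]
gripper_width: 0.0828
```

Emit:
{"name": "send_rows", "arguments": {
  "motion": [
    {"travel": [0,0,-0.005],"spin": 0},
    {"travel": [0,0,-0.02],"spin": 0},
    {"travel": [0,0,-0.03],"spin": 0},
    {"travel": [0,0,-0.035],"spin": 0},
    {"travel": [0,0,-0.03],"spin": 0}
  ]
}}

```text
time_s: 11.25
tcp_pos: [0.5602, -0.0619, 0.1543]
eef_rot: [178.7, 1.2, 173.7]
contact_force: [-0.0, -0.7, -0.6]
gripper_width: 0.0876
```

Emit:
{"name": "send_rows", "arguments": {
  "motion": [
    {"travel": [0,0,-0.02],"spin": 0},
    {"travel": [0,0,0],"spin": 0},
    {"travel": [0,0,0],"spin": 0}
  ]
}}

```text
time_s: 11.5
tcp_pos: [0.563, -0.0624, 0.1845]
eef_rot: [178.6, 1.9, 173.7]
contact_force: [-0.2, 0.9, -0.5]
gripper_width: 0.0877
```

```bash
cat >> h.py <<'E'
def hubcheck(tag,ztop):
    cal=r.get_calibration("wrist"); im,d=r.capture("wrist"); P=pts(cal,d); c=np.array([.5689,-.0585])
    D=P[...,:2]-c; rr=np.hypot(D[...,0],D[...,1]); z=P[...,2]; a=np.degrees(np.arctan2(D[...,1],D[...,0]))
    m=(abs(z-.056)<.002)&(rr<.0205)&(rr>.0137); 
    if m.sum()>5: k=np.exp(6j*np.radians(a[m])).mean(); print("rib",np.angle(k,deg=True)/6,abs(k),m.sum())
    for sec in range(-180,180,45):
        m=(rr>.0225)&(rr<.027)&(a>=sec)&(a<sec+45)&(z>.025); print(sec,np.median(z[m]).round(4) if m.any() else None,m.sum(),end="; ")
    m=(abs(z-ztop)<.004)&(rr>.0335)&(rr<.045); print("\ntab yaw",np.degrees(np.angle(np.exp(1j*np.radians(a[m])).mean())),m.sum())
    u,v=map(int,px(cal,[*c,.05])); cv2.imwrite(f"pics/{tag}.png",cv2.resize(im[max(0,v-90):v+90,max(0,u-110):u+110],None,fx=3,fy=3,interpolation=cv2.INTER_CUBIC))
E
python3 - <<'E'
from h import *
plan([.5,-.058,.22],174); hubcheck("h1",.042)
E
```

```text
t 11.5 pos [ 0.563  -0.0624  0.1845] rot [178.6   1.9 173.7] F [-0.2  0.9 -0.5] w 0.0877
[{"travel":[0.0309,-0.0008,-0.0188],"spin":-0.14},{"travel":[0.0309,-0.0007,-0.0188],"spin":-0.14}]
rib -10.329873769990218 0.8342381366604379 124
-180 0.0419 90; -135 0.0419 87; -90 0.0419 84; -45 0.042 75; 0 0.0419 77; 45 0.0419 80; 90 0.042 88; 135 0.0419 90; 
tab yaw 173.07056492194872 121
```

View pics/h1.png

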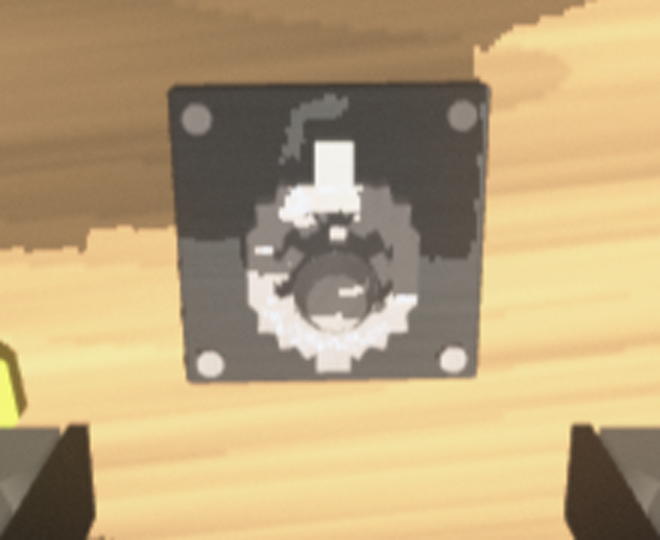

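The crop shows the cutter home at (335,270), level at 0.042 all round. Its tab is up at (335,165), opposite the stand's tab at (333,360). Next is the steel spacer.

Run:
```python
from h import *
plan([.497,-.223,.2],145,step=.03)
```

```text
t 11.55 pos [ 0.5633 -0.0625  0.1846] rot [178.6   1.9 173.7] F [0.1 1.  0.3] w 0.088
[{"travel":[0.0080,-0.0277,-0.0035],"spin":4.79},{"travel":[0.0056,-0.0283,-0.0035],"spin":4.79},{"travel":[0.0032,-0.0287,-0.0035],"spin":4.79},{"travel":[0.0008,-0.0288,-0.0035],"spin":4.79},{"travel":[-0.0016,-0.0288,-0.0035],"spin":4.79}]
[{"travel":[-0.0040,-0.0286,-0.0035],"spin":4.79}]
```

Emit:
{"name": "send_rows", "arguments": {
  "motion": [
    {"travel": [0.008,-0.0277,-0.0035],"spin": 4.8},
    {"travel": [0.0056,-0.0283,-0.0035],"spin": 4.8},
    {"travel": [0.003,-0.0287,-0.0035],"spin": 4.8},
    {"travel": [0.001,-0.0288,-0.0035],"spin": 4.8},
    {"travel": [-0.0016,-0.0288,-0.0035],"spin": 4.8}
  ]
}}

```text
time_s: 11.97
tcp_pos: [0.5056, -0.1959, 0.1928]
eef_rot: [178.0, 0.8, 149.3]
contact_force: [0.2, -0.7, 1.0]
gripper_width: 0.0875
```

Emit:
{"name": "send_rows", "arguments": {
  "motion": [
    {"travel": [-0.003,-0.015,0],"spin": 2},
    {"travel": [0,0,0],"spin": 0},
    {"travel": [0,0,0],"spin": 0}
  ]
}}

```text
time_s: 12.22
tcp_pos: [0.4964, -0.2148, 0.1895]
eef_rot: [178.2, 0.4, 146.6]
contact_force: [-0.6, 0.1, -0.0]
gripper_width: 0.0878
```

Run:
```python
from h import *
p=plate("spacer","sp1",[.497,-.223])
plan([*p[:2],.06],np.degrees(p[2])+180,step=.02)
```

```text
spacer_mid [(0.94, [0.4966, -0.2281, 0.0026]), (0.84, [0.5054, -0.3406, 0.0071]), (0.78, [0.6142, -0.2102, 0.0043]), (0.43, [0.5721, -0.0591, 0.0358])]
spacer_tab [(0.86, [0.498, -0.3794, 0.0036]), (0.74, [0.5733, -0.2084, 0.0045]), (0.56, [0.5334, -0.2435, 0.0045])]
z 0.01184850766007231 1492
fit [ 0.4971 -0.225 ] 324.22085670554 0.003834828260550598
t 12.3667 pos [ 0.4971 -0.2137  0.1899] rot [178.1   0.5 146.8] F [ 0.7  0.8 -0.2] w 0.0876
[{"travel":[-0.0007,-0.0020,0.0185],"spin":0.36},{"travel":[-0.0007,-0.0019,0.0185],"spin":0.36},{"travel":[-0.0008,-0.0019,0.0185],"spin":0.36},{"travel":[-0.0008,-0.0019,0.0185],"spin":0.36},{"travel":[-0.0008,-0.0019,0.0185],"spin":0.36}]
[{"travel":[-0.0008,-0.0019,0.0185],"spin":0.36},{"travel":[-0.0008,-0.0019,0.0185],"spin":0.36}]
```

View pics/sp1.png

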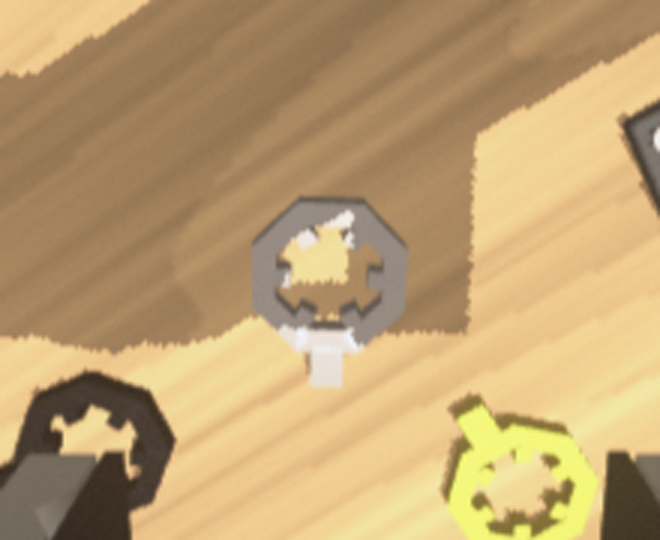

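The steel, smooth-rimmed plate at (330,275), tab down at (326,365), is the one meant; black (95,440) and yellow (525,485) are the look-alikes. I'm descending.

Emit:
{"name": "send_rows", "arguments": {
  "motion": [
    {"travel": [-0.001,-0.0025,0.0185],"spin": 0.4},
    {"travel": [-0.001,-0.0025,0.0185],"spin": 0.4},
    {"travel": [-0.001,-0.002,0.0185],"spin": 0.4},
    {"travel": [-0.001,-0.002,0.0185],"spin": 0.4},
    {"travel": [-0.001,-0.002,0.0185],"spin": 0.4}
  ]
}}

```text
time_s: 12.78
tcp_pos: [0.5039, -0.2197, 0.0984]
eef_rot: [177.9, 1.0, 145.4]
contact_force: [-0.2, -0.5, -0.2]
gripper_width: 0.0877
```

Emit:
{"name": "send_rows", "arguments": {
  "motion": [
    {"travel": [0,0,0.015],"spin": 0.4},
    {"travel": [0,0,0.01],"spin": 0},
    {"travel": [0,0,0],"spin": 0}
  ]
}}

```text
time_s: 13.03
tcp_pos: [0.5038, -0.2158, 0.0678]
eef_rot: [178.0, 0.6, 145.3]
contact_force: [0.3, 0.3, 0.5]
gripper_width: 0.0878
```

Run:
```python
from h import *
plan([.4971,-.225,.004],144.2,step=.009)
```

```text
t 13.0333 pos [ 0.5038 -0.2158  0.0678] rot [178.    0.6 145.3] F [0.3 0.3 0.5] w 0.0878
[{"travel":[0.0001,-0.0017,0.0079],"spin":0.13},{"travel":[0.0001,-0.0017,0.0079],"spin":0.13},{"travel":[0.0001,-0.0017,0.0079],"spin":0.13},{"travel":[0.0001,-0.0017,0.0079],"spin":0.13},{"travel":[0.0001,-0.0017,0.0079],"spin":0.13}]
[{"travel":[0.0001,-0.0017,0.0079],"spin":0.13},{"travel":[0.0001,-0.0017,0.0079],"spin":0.13},{"travel":[0.0001,-0.0017,0.0079],"spin":0.13}]
```

Emit:
{"name": "send_rows", "arguments": {
  "motion": [
    {"travel": [0,-0.002,0.008],"spin": 0.2},
    {"travel": [0,-0.002,0.008],"spin": 0.2},
    {"travel": [0,-0.002,0.008],"spin": 0.2},
    {"travel": [0,-0.002,0.008],"spin": 0.2},
    {"travel": [0,-0.002,0.008],"spin": 0.2}
  ]
}}

```text
time_s: 13.45
tcp_pos: [0.5022, -0.2217, 0.0269]
eef_rot: [177.9, 0.8, 144.5]
contact_force: [0.2, -0.2, 0.5]
gripper_width: 0.0883
```

Emit:
{"name": "send_rows", "arguments": {
  "motion": [
    {"travel": [0,-0.001,0.005],"spin": 0.1},
    {"travel": [0,-0.001,0.002],"spin": 0},
    {"travel": [0,0,0],"spin": 0}
  ]
}}

```text
time_s: 13.7
tcp_pos: [0.4998, -0.2237, 0.0171]
eef_rot: [178.0, 0.7, 144.3]
contact_force: [-0.2, -0.8, -0.5]
gripper_width: 0.0877
```

Run:
```python
from h import *
plan([.4971,-.225,.0035],144.2,step=.005)
```

```text
t 13.7 pos [ 0.4998 -0.2237  0.0171] rot [178.    0.7 144.3] F [-0.2 -0.8 -0.5] w 0.0877
[{"travel":[0.0005,-0.0010,0.0045],"spin":0.04},{"travel":[0.0005,-0.0010,0.0045],"spin":0.04},{"travel":[0.0005,-0.0010,0.0045],"spin":0.04}]
```

Emit:
{"name": "send_rows", "arguments": {
  "motion": [
    {"travel": [0.0005,-0.001,0.0045],"spin": 0},
    {"travel": [0.0005,-0.001,0.0045],"spin": 0},
    {"travel": [0.0005,-0.001,0.0035],"spin": 0},
    {"travel": [0,0,0],"spin": 0}
  ]
}}

```text
time_s: 14.03
tcp_pos: [0.4975, -0.2255, 0.0039]
eef_rot: [177.9, 0.8, 144.3]
contact_force: [0.1, 0.0, 0.1]
gripper_width: 0.0876
```

Emit:
{"name": "send_rows", "arguments": {
  "motion": [
    {"travel": [0,0,0],"spin": 0},
    {"travel": [0,0,0],"spin": 0},
    {"travel": [0,0,0],"spin": 0},
    {"travel": [0,0,0],"spin": 0},
    {"travel": [0,0,0],"spin": 0}
  ],
  "gripper": -1,
  "squeeze": 30
}}

```text
time_s: 14.45
tcp_pos: [0.4979, -0.2255, 0.0044]
eef_rot: [177.9, 0.8, 144.3]
contact_force: [0.2, -0.2, 0.2]
gripper_width: 0.0592
```

Emit:
{"name": "send_rows", "arguments": {
  "motion": [
    {"travel": [0,0,0],"spin": 0},
    {"travel": [0,0,-0.02],"spin": 0},
    {"travel": [0,0,-0.035],"spin": 0},
    {"travel": [0,0,-0.035],"spin": 0},
    {"travel": [0,0,-0.02],"spin": 0}
  ]
}}

```text
time_s: 14.87
tcp_pos: [0.4896, -0.227, 0.1119]
eef_rot: [178.3, 0.1, 144.3]
contact_force: [1.3, -0.7, -1.0]
gripper_width: 0.0554
```

Run:
```python
from h import *
plan([.5689,-.0585,.125],171,step=.028)
```

```text
t 14.8667 pos [ 0.4896 -0.227   0.1119] rot [1.783e+02 1.000e-01 1.443e+02] F [ 1.3 -0.7 -1. ] w 0.0554
[{"travel":[0.0049,0.0262,-0.0011],"spin":-3.82},{"travel":[0.0031,0.0265,-0.0011],"spin":-3.82},{"travel":[0.0013,0.0266,-0.0011],"spin":-3.82},{"travel":[-0.0004,0.0266,-0.0011],"spin":-3.82},{"travel":[-0.0022,0.0266,-0.0011],"spin":-3.82}]
[{"travel":[-0.0040,0.0263,-0.0011],"spin":-3.82},{"travel":[-0.0057,0.0260,-0.0011],"spin":-3.82}]
```

Emit:
{"name": "send_rows", "arguments": {
  "motion": [
    {"travel": [0.005,0.0262,-0.002],"spin": -3.8},
    {"travel": [0.003,0.0265,-0.002],"spin": -3.8},
    {"travel": [0.0013,0.0266,-0.002],"spin": -3.8},
    {"travel": [-0.0004,0.0266,-0.002],"spin": -3.8},
    {"travel": [-0.002,0.0266,-0.002],"spin": -3.8}
  ]
}}

```text
time_s: 15.28
tcp_pos: [0.5475, -0.1065, 0.1336]
eef_rot: [178.3, 1.2, 163.5]
contact_force: [1.3, 0.7, -1.1]
gripper_width: 0.0553
```

Emit:
{"name": "send_rows", "arguments": {
  "motion": [
    {"travel": [-0.004,0.024,-0.001],"spin": -3.8},
    {"travel": [-0.005,0.01,-0.001],"spin": -3.4},
    {"travel": [0,0,0],"spin": 0},
    {"travel": [0,0,0],"spin": 0}
  ]
}}

```text
time_s: 15.62
tcp_pos: [0.5674, -0.0695, 0.1375]
eef_rot: [178.4, 1.5, 171.5]
contact_force: [-0.0, -0.8, -2.4]
gripper_width: 0.0557
```

Run:
```python
from h import *
plan([.5689,-.0585,.105],171,step=.007)
```

```text
t 15.6167 pos [ 0.5674 -0.0695  0.1375] rot [178.4   1.5 171.5] F [-0.  -0.8 -2.4] w 0.0557
[{"travel":[0.0002,0.0020,0.0066],"spin":0.10},{"travel":[0.0002,0.0020,0.0066],"spin":0.10},{"travel":[0.0002,0.0020,0.0066],"spin":0.10},{"travel":[0.0002,0.0020,0.0066],"spin":0.10},{"travel":[0.0002,0.0020,0.0066],"spin":0.10}]
```

Emit:
{"name": "send_rows", "arguments": {
  "motion": [
    {"travel": [0.0002,0.002,0.006],"spin": 0.1},
    {"travel": [0.0002,0.002,0.006],"spin": 0.1},
    {"travel": [0.0002,0.002,0.006],"spin": 0.1},
    {"travel": [0.0002,0.002,0.006],"spin": 0.1},
    {"travel": [0.0002,0.0015,0.004],"spin": 0}
  ]
}}

```text
time_s: 16.03
tcp_pos: [0.5668, -0.0609, 0.1068]
eef_rot: [178.4, 1.4, 170.7]
contact_force: [0.1, 0.3, -0.8]
gripper_width: 0.0555
```

Emit:
{"name": "send_rows", "arguments": {
  "motion": [
    {"travel": [0,0,0],"spin": 0},
    {"travel": [0,0,0],"spin": 0}
  ]
}}

```text
time_s: 16.2
tcp_pos: [0.5655, -0.0613, 0.1048]
eef_rot: [178.4, 1.2, 170.6]
contact_force: [0.2, -0.4, -1.3]
gripper_width: 0.0555
```

Run:
```python
from h import *
plan([.5689,-.0585,.068],171,step=.007)
```

```text
t 16.2 pos [ 0.5655 -0.0613  0.1048] rot [178.4   1.2 170.6] F [ 0.2 -0.4 -1.3] w 0.0555
[{"travel":[-0.0004,0.0004,0.0062],"spin":-0.07},{"travel":[-0.0004,0.0004,0.0062],"spin":-0.07},{"travel":[-0.0004,0.0004,0.0062],"spin":-0.07},{"travel":[-0.0004,0.0004,0.0062],"spin":-0.07},{"travel":[-0.0004,0.0004,0.0062],"spin":-0.07}]
[{"travel":[-0.0004,0.0004,0.0062],"spin":-0.07}]
```

Emit:
{"name": "send_rows", "arguments": {
  "motion": [
    {"travel": [-0.0015,0.0012,0.004],"spin": 0},
    {"travel": [-0.001,0.0008,0.005],"spin": -0.2},
    {"travel": [-0.0003,0.0002,0.006],"spin": -0.2},
    {"travel": [0.0001,0,0.006],"spin": 0},
    {"travel": [0.0001,0,0.005],"spin": 0}
  ]
}}

```text
time_s: 16.62
tcp_pos: [0.5706, -0.059, 0.0781]
eef_rot: [178.4, 1.4, 171.0]
contact_force: [-0.0, 0.5, -1.1]
gripper_width: 0.0555
```

Emit:
{"name": "send_rows", "arguments": {
  "motion": [
    {"travel": [0,0,0],"spin": 0},
    {"travel": [0,0,0],"spin": 0}
  ]
}}

```text
time_s: 16.78
tcp_pos: [0.5697, -0.059, 0.0762]
eef_rot: [178.4, 1.3, 171.0]
contact_force: [0.3, -0.4, -1.5]
gripper_width: 0.0557
```

Run:
```python
from h import *
plan([.5689,-.0585,.06],171,step=.004)
```

```text
t 16.7833 pos [ 0.5697 -0.059   0.0762] rot [178.4   1.3 171. ] F [ 0.3 -0.4 -1.5] w 0.0557
[{"travel":[0.0003,-0.0000,0.0032],"spin":0.00},{"travel":[0.0003,-0.0000,0.0032],"spin":0.00},{"travel":[0.0003,-0.0000,0.0032],"spin":0.00},{"travel":[0.0003,-0.0000,0.0032],"spin":0.00},{"travel":[0.0003,-0.0000,0.0032],"spin":0.00}]
```

Emit:
{"name": "send_rows", "arguments": {
  "motion": [
    {"travel": [0.0003,0.0002,0.003],"spin": 0},
    {"travel": [0.0003,0.0002,0.003],"spin": 0},
    {"travel": [0.0002,0,0.003],"spin": 0},
    {"travel": [0.0001,0,0.002],"spin": 0},
    {"travel": [0,0,0],"spin": 0}
  ]
}}

```text
time_s: 17.2
tcp_pos: [0.5694, -0.0582, 0.0644]
eef_rot: [178.4, 1.3, 171.0]
contact_force: [-0.7, -0.5, -1.8]
gripper_width: 0.0555
```

Emit:
{"name": "send_rows", "arguments": {
  "motion": [
    {"travel": [0,0,0.0012],"spin": 0},
    {"travel": [0,0,0.0012],"spin": 0},
    {"travel": [0,0,0.0012],"spin": 0}
  ]
}}

```text
time_s: 17.45
tcp_pos: [0.5697, -0.058, 0.0609]
eef_rot: [178.4, 1.3, 171.0]
contact_force: [0.4, 0.6, -1.7]
gripper_width: 0.0557
```

Emit:
{"name": "send_rows", "arguments": {
  "motion": [
    {"travel": [0,0,0.0012],"spin": 0},
    {"travel": [0,0,0.0012],"spin": 0},
    {"travel": [0,0,0.0012],"spin": 0}
  ]
}}

```text
time_s: 17.7
tcp_pos: [0.57, -0.0579, 0.0571]
eef_rot: [178.4, 1.4, 171.0]
contact_force: [-0.4, -0.3, -1.3]
gripper_width: 0.0553
```

Emit:
{"name": "send_rows", "arguments": {
  "motion": [
    {"travel": [0.0006,-0.0004,0.0012],"spin": 0},
    {"travel": [0.0004,-0.0003,0.0012],"spin": 0},
    {"travel": [0,0,0.0012],"spin": 0},
    {"travel": [0,0,0.0012],"spin": 0}
  ]
}}

```text
time_s: 18.03
tcp_pos: [0.569, -0.0584, 0.0518]
eef_rot: [178.4, 1.4, 171.0]
contact_force: [0.7, -0.3, -1.5]
gripper_width: 0.0557
```

Emit:
{"name": "send_rows", "arguments": {
  "motion": [
    {"travel": [0,0,0.001],"spin": 0},
    {"travel": [0,0,0.001],"spin": 0}
  ]
}}

```text
time_s: 18.2
tcp_pos: [0.569, -0.0584, 0.0495]
eef_rot: [178.4, 1.4, 171.0]
contact_force: [-0.1, 0.2, -1.8]
gripper_width: 0.0554
```

Emit:
{"name": "send_rows", "arguments": {
  "motion": [
    {"travel": [0,0,0],"spin": -1.5},
    {"travel": [0,0,0],"spin": -1.5},
    {"travel": [0,0,0.0008],"spin": 0},
    {"travel": [0,0,0.0008],"spin": 0}
  ]
}}

```text
time_s: 18.53
tcp_pos: [0.5694, -0.0583, 0.0476]
eef_rot: [178.5, 1.5, 174.1]
contact_force: [0.2, -0.2, -1.1]
gripper_width: 0.0556
```

Emit:
{"name": "send_rows", "arguments": {
  "motion": [
    {"travel": [0,0,0.0006],"spin": 0},
    {"travel": [0,0,0],"spin": 0}
  ]
}}

```text
time_s: 18.7
tcp_pos: [0.5694, -0.0582, 0.0467]
eef_rot: [178.5, 1.5, 174.0]
contact_force: [-0.6, -0.4, 0.3]
gripper_width: 0.0556
```

Near contact, so I'll release, lift and check.

Emit:
{"name": "send_rows", "arguments": {
  "motion": [
    {"travel": [0,0,0],"spin": 0},
    {"travel": [0,0,0],"spin": 0},
    {"travel": [0,0,0],"spin": 0},
    {"travel": [0,0,0],"spin": 0},
    {"travel": [0,0,0],"spin": 0}
  ],
  "gripper": 1
}}

```text
time_s: 19.12
tcp_pos: [0.5699, -0.0582, 0.0473]
eef_rot: [178.5, 1.5, 174.0]
contact_force: [-0.8, 0.2, 0.8]
gripper_width: 0.0829
```

Emit:
{"name": "send_rows", "arguments": {
  "motion": [
    {"travel": [0,0,-0.005],"spin": 0},
    {"travel": [0,0,-0.02],"spin": 0},
    {"travel": [0,0,-0.03],"spin": 0},
    {"travel": [0,0,-0.035],"spin": 0},
    {"travel": [0,0,-0.03],"spin": 0}
  ]
}}

```text
time_s: 19.53
tcp_pos: [0.5616, -0.0618, 0.1649]
eef_rot: [178.7, 0.7, 173.9]
contact_force: [1.0, 0.2, -0.0]
gripper_width: 0.0876
```

Emit:
{"name": "send_rows", "arguments": {
  "motion": [
    {"travel": [0,0,-0.02],"spin": 0},
    {"travel": [0,0,0],"spin": 0},
    {"travel": [0,0,0],"spin": 0}
  ]
}}

```text
time_s: 19.78
tcp_pos: [0.5645, -0.0624, 0.1954]
eef_rot: [178.5, 1.4, 173.9]
contact_force: [-0.4, -0.2, -1.3]
gripper_width: 0.0877
```

Run:
```python
from h import *
plan([.5,-.058,.22],174); hubcheck("h2",.054); plate("spacer","h3",[.5689,-.0585],zr=(.050,.0555),crop=False)
im,d=r.capture("wrist"); cal=r.get_calibration("wrist"); P=pts(cal,d); D=P[...,:2]-[.5689,-.0585]; m=(abs(P[...,2]-.042)<.004)&(np.hypot(*D.transpose(2,0,1))>.0345)&(np.hypot(*D.transpose(2,0,1))<.045)
print("cutter tab",np.degrees(np.angle((D[m][:,0]+1j*D[m][:,1]).mean())),m.sum(),np.median(P[m][:,2]))
```

```text
t 19.7833 pos [ 0.5645 -0.0624  0.1954] rot [178.5   1.4 173.9] F [-0.4 -0.2 -1.3] w 0.0877
[{"travel":[0.0320,-0.0009,-0.0131],"spin":-0.03},{"travel":[0.0320,-0.0009,-0.0131],"spin":-0.03}]
rib -17.231081669428807 0.20560424221380488 233
-180 0.0539 93; -135 0.0539 85; -90 0.0539 83; -45 0.0539 82; 0 0.0539 76; 45 0.054 85; 90 0.0539 91; 135 0.054 94; 
tab yaw -5.774240603326383 94
spacer_mid [(0.73, [0.6121, -0.06, 0.0459]), (0.67, [0.567, -0.0599, 0.0468]), (0.62, [0.5034, -0.3391, 0.0058]), (0.62, [0.6148, -0.2106, 0.0041])]
spacer_tab [(0.97, [0.5725, -0.2119, 0.0054]), (0.74, [0.6078, -0.0596, 0.0503])]
z 0.05386058533278476 1873
fit [ 0.5694 -0.0588] 356.4800042630745 0.4364658131079236
cutter tab 173.41530650847997 102 0.041552292003866814
```

View pics/h2.png

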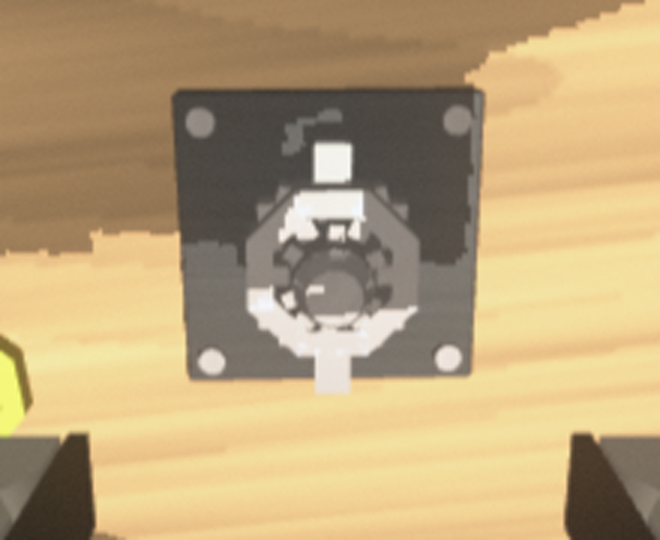

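The crop shows the spacer home at (333,270), level at 0.054 all round, with its tab down at (333,375) at -5.8°. The cutter tab is up at (333,165) at 173.4°. Everything is let go and the gripper is clear, so I'm handing in.

```bash
python3 -c "
from plant import r
print(r.close_job(), r.get_state()['time_s'])"
```

```text
the job is handed in; nothing more can be done
the job is handed in; nothing more can be done
```

The cutter plate and the steel spacer are both fully home on the hub. Both are let go, and I handed the job in at about 20 s of robot time, with no verdict given.

I read the ribs' angle from the wrist camera's depth picture and slid the cutter on about 15° off line. I then turned plate and hub together into line before placing the spacer on top.

| Check | Cutter | Spacer |
|---|---|---|
| Top face, z (m) | 0.042, level all round | 0.054, level all round |
| Tab direction | 173.4° (target 174.2°) | -5.8° (target -5.8°) |

- **Force:** the reading reached about 23 N for a moment when the cutter met the seat. That is inside the 25 N guideline and well under the 40 N limit.
- **Disagreeing checks:**
  - The template fit of the spacer gave -3.5° instead of -5.8°. It was a poor fit, and either value is within tolerance.
  - The rib angle could not be read reliably once the spacer was on, so I ignored it.
- **Not checked:** I took no final picture of the bystanders. The gripper's path did not go near them, and no unexpected contact forces showed.

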